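Isolate the warmer, hang the basket, switch back on

ROBOT

A 6-joint arm with a two-finger parallel gripper is mounted at the origin on the work surface. World frame = base frame: x ahead of the robot, y to its left, z up, the work surface at z = 0. Lengths are in m, angles in degrees, forces in N, time in s.
With the tool pointing down it reaches from about 0.325 to 0.75 m from the base axis. Payload 7.6 kg.
Tool frame: the origin (TCP) lies at the centre of the arm's flange, where the gripper is bolted on; the fingertips stand 173 mm ahead of it and the grasp point (between the pads) lies 155 mm ahead of it; z points along the fingers, y is the line along which they close (so a half turn about z gives the same grasp; the last joint's range is limited). The gripper opens to 85 mm and grips with 20 to 120 N. Pads are 22 mm wide; open, the fingers measure 114 mm over their backs; the gripper's body (76 mm by 85 mm) begins 54 mm behind the grasp point. The pads swing forward as they close: fully open they stand 13 mm farther back than shut.
Start: joints at [-79.429, 2.991, 80.254, -0, 96.75, -4.028], TCP at [0.132, -0.508, 0.405] pointing down, gripper open.
Joint ranges: [-166.34, 166.34], [-52.06, 124.39], [6.96, 135.62], [-60.46, 240.46], [14.63, 156.25], [-167.68, 167.68]. Speed limits (degrees/s): [147.25, 147.25, 172.46, 180, 180, 180].

INTERFACE

Orientations are given as [roll, pitch, yaw] about the fixed x, y, z axes, in that order (R = Rz(yaw) Ry(pitch) Rx(roll)).
In Python, from rig import bot gives the robot as it stands. The module is installed in compiled form; this text tells all that it offers.
- The arm moves only by the tool jog_arm, never from a script. Its arguments are lists of equal length, an entry for each row: "dp": the shift along the world's x, y, z each as a share of 75 mm, from -1 to 1, a list of three; "rot": the turn, a rotation vector about the world's x, y, z each as a share of 360 degrees, from -1 to 1, a list of three. A call has 1 to 20 rows; each row shifts and turns the commanded pose from where the row before left it; what a row does not reach is not made up. A row lasts 1/12 s, in which the tool goes at most 41.7 mm and 7.16 degrees, less where a joint would pass 70% of its speed; a pose out of reach is approached as far as the arm can. A call with a number of a shift or a turn outside -1 to 1 is refused whole. A call with a gripper value outside its range is refused whole. "claw" is the opening, from 0 (shut) to 1 (fully open), set as the call begins (left out, the last holds). The fingers move at their own pace and stop on an object; "newtons" is the grip in N (left out, the last holds). Time passes only in rows, so rows that do not move let the fingers close. It gives the time, the measured TCP pose, the force, the opening and the grip force at its end, in the units of the state.
- bot.get_state(): the state, without advancing time (a new reading comes with each control period).
- bot.grab_frame(name): name is "scene" or "top" or "wrist"; returns the picture (480x640x3 uint8, red, green, blue); there is no depth.
- bot.camera_model(name): a dict with "intrinsics" (3x3 intrinsics, pixels), "k1" (the pictures are not rectified: a ray, as slopes to the right and down, at radius r is drawn at 1 + k1 r^2 times it, then the intrinsics apply), "extrinsics" (4x4, takes a point from camera to world coordinates); the wrist camera has in their place "T_tool_cam" (4x4, takes a point from camera to tool coordinates, whose origin is the TCP and whose axes are the flange's). Camera axes: x right, y up, looking along -z (the intrinsics and any distortion apply to the point x, -y, -z); pixel columns grow to the right and rows downward; lengths in m; the calibration is good to about 2 mm. A picture is of the moment at which its call begins: read the wrist's pose just before it. camera_model takes no time and is no camera call.
- bot.job_done(): hands the job in; it is judged then, once.
Trained networks look in the newest picture that a camera, given by its name, has taken for a name from the list of things; names that differ only in an ending like _2 or _b are one class to them, and where a whole thing is asked for, a point or a joint stands for the part that bears it (a point fixed in the world has none). Each returns a list of dicts, best first, with "confidence" (0 to 1); they miss things now and then, are a little off and sometimes report something else, mostly with a low value. They report only what shows in the picture. A call takes as long as a camera call. They do not tell look-alikes from the thing itself.
- bot.outline_of(label, camera): "region" (480x640 bool, what is visible of it) and "location" ([column, row] in pixels, amid what is visible of it).
The state is a dict: "time": time; "joints": joint angles; "joint_velocities": joint speeds; "tau": joint torques, N m; "tcp_pos": TCP position; "tool_rot": TCP orientation; "ft_force": force on the tool from outside, world axes, zero at the start; "moment": the same for the moment, N m; "opening": finger opening in m; "gripper_force": force on a finger pad.
Only numpy, scipy, OpenCV 4.12 (cv2) and the standard library are available. Lean on these libraries where they do the work, as an engineer would, in place of code of your own. Each camera call takes 0.05 s, during which the arm holds its last target. There are 200 camera calls.

TASK

Before you reach over the blue drying warmer, turn its isolator (the red handle on the yellow box) fully off; then hang the basket of burnishing stones by its handle on both prongs of the warmer's hook and let go, and finally turn the red handle fully back on. Keep the basket level enough that no stone could roll out, leave the grey box's black handle on, and leave everything else on the table where it is.

Things in the scene. Friction and masses are not known exactly. Their poses are not given: they have to be found in the camera images.
- switch_box: yellow isolator box 110 x 110 mm, 70 mm tall; origin under its centre, x towards the green (on) mark, y towards the black (off) mark, z up; fixed
- isolator (a joint): red isolator handle, rad: 0 = on, 1.571 = off, both end stops; it snaps over about the middle and takes up to 0.3 N m. Turns about the box's upright centre line, increasing counter-clockwise seen from above. At 0 the bar lies along the box's x (white-marked end at the green mark), at 1.571 along the box's y (white-marked end at the black mark)
- isolator_grip (a point): point on the red handle's axis at mid-height of its bar, 97 mm above the table; its x axis runs along the bar to the white-marked end. The bar (the black one is alike) is 100 mm long, 16 mm thick and 38 mm tall (80 to 118 mm above the table), centred on the axis
- spare_box: grey isolator of another machine, box 110 x 110 mm, 70 mm tall; origin under its centre, x towards the green (on) mark, y towards the black (off) mark, z up; fixed
- spare_isolator (a joint): black isolator handle, rad: 0 = on, 1.571 = off, both end stops; it snaps over about the middle and takes up to 0.3 N m. Turns about the box's upright centre line, increasing counter-clockwise seen from above. At 0 the bar lies along the box's x (white-marked end at the green mark), at 1.571 along the box's y (white-marked end at the black mark)
- warmer: blue drying warmer, fixed: base x -60 to +115 mm, y -75 to +75 mm, 35 mm tall; warm plate 116 mm across on it, top at 39 mm. A 16 mm post at x = +85 mm carries at 220 mm height a crossbar along y with a two-pronged hook reaching to -x. Origin on the table under the hook's seat. Nothing stands above 237 mm; the basket comes in from -x, its handle along y
- hook_seat (a point): midway between the prongs, where the centre of the basket's handle bar lies when it hangs (219 mm above the table); axes as the warmer. Prongs: 10 mm round bar at y = -42 and +42 mm, dipping to a trough at x = 0 (its top face 213 mm above the table), tips turned up at x = -30 mm (top at 237 mm)
- basket: loose open metal basket, about 300 g with the stones wedged in it: tray 80 mm (x) x 148 mm (y), 45 mm tall, origin under its centre. A rigid bow handle stands in the plane x = 0: uprights at y = -68 and +68 mm, and a 12 mm round bar along y between them, its centre 140 mm above the origin
- bail_top (a point): centre of the basket's handle bar; axes as the basket. A wooden sleeve 18 mm thick from y = -22 to +22 mm is there to grip; the prongs take the bare bar on both sides of it
- tool_mug: cream mug, 80 mm across, 90 mm tall, brushes and modelling tools standing in it to 155 mm; origin under its centre
- painted_pot: terracotta pot with a white band, 100 mm across, 108 mm tall; origin under its centre
- slip_jar: small lidded jar, 64 mm across, 100 mm tall; origin under its centre
- green_palette: sandstone pigment palette, green face, 110 x 130 x 22 mm (about 40 mm with its lumps); origin under its centre
- yellow_palette: sandstone pigment palette, yellow face, 110 x 130 x 22 mm (about 40 mm with its lumps); origin under its centre
- small_bowl: small blue bowl, 90 mm across, 50 mm tall; origin under its centre
Not all that is in view belongs to the job. What is shaped like the spare_box but purple is not meant.

How it is judged (in metres and radians):
On the way, in this order (a step that is already met when the one before it is completed fails the run):
1. the red handle is off while the basket is not yet on the hook (value of joint isolator above 1.45 rad and distance between bail_top and hook_seat above 0.06 m), for 0.2 s.
2. the basket hangs by its handle on both prongs, let go, with the red handle still off (x of bail_top in the frame of hook_seat between -0.022 and 0.022 m and y of bail_top in the frame of hook_seat between -0.03 and 0.03 m and z of bail_top in the frame of hook_seat between -0.01 and 0.012 m and angle between basket's own z axis and vertical below 0.3 rad and contact force between basket and warmer above 0.6 N and contact force between basket and the fingers below 0.1 N and value of joint isolator above 1.45 rad), for 0.2 s.
3. the red handle is on again (value of joint isolator below 0.12 rad), for 0.2 s.
At the end, for the whole second after the job is handed in: Red handle on (under 0.12 rad), at rest. Basket let go and hanging on both prongs (over 0.6 N on the warmer): bail_top within 22 mm (x), 30 mm (y), -10 to +12 mm (z) of hook_seat, tilt under 0.3 rad, slower than 60 mm/s. Black handle on (under 0.17 rad) (x of bail_top in the frame of hook_seat between -0.022 and 0.022 m and y of bail_top in the frame of hook_seat between -0.03 and 0.03 m and z of bail_top in the frame of hook_seat between -0.01 and 0.012 m and angle between basket's own z axis and vertical below 0.3 rad and contact force between basket and warmer above 0.6 N and contact force between basket and the fingers below 0.1 N and value of joint isolator below 0.12 rad and value of joint spare_isolator below 0.17 rad and linear speed of basket below 0.06 m/s and velocity of joint isolator below 0.1 rad/s); the robot touches nothing.
It fails at once if the black handle is turned away from on (over 0.27 rad) (value of joint spare_isolator above 0.27 rad).
It fails at once if the basket is tipped by more than 0.7 rad (angle between basket's own z axis and vertical above 0.7 rad).
It fails at once if the basket is moved more than 30 mm while the red handle is on and the basket is off the hook (distance of basket from where it was at the start of the episode above 0.03 m and value of joint isolator below 0.27 rad and distance between bail_top and hook_seat above 0.06 m).
It fails at once if a bystander (mug, pot, jar, palette, small bowl) is moved by more than 30 mm (distance of any of tool_mug, painted_pot, slip_jar, green_palette, yellow_palette, small_bowl from where it was at the start of the episode above 0.03 m).
It fails at once if the mug, pot or jar is tipped by more than 0.5 rad (angle between any of tool_mug, painted_pot, slip_jar's own z axis and vertical above 0.5 rad).
It also fails if it takes over 70 s, if anything falls off the work surface, if the arm or the gripper's body presses on something with over 40 N, if the wrist force passes 120 N, or if a joint passes its speed limit or range.

## Working session

There is one attempt and no reset: what is moved stays moved. The work goes in short steps, Python scripts to look and compute and a tool call to move; the robot and the scene stay as the last step left them, time stands still between calls to the robot, and variables do not carry over. Pictures are saved under pics/ and viewed, at most 10 in all, crops included, and the job is handed in when it is done.

Besides the shell and the picture viewer there is one more tool, called as name(argument=value, ...), one argument or row to a line, values as JSON. jog_arm: Moves the arm, as the interface text tells. Shift numbers are shares of 75 mm and turn numbers shares of 360 degrees, none past 1 either way. Its arguments: {"type":"object","properties":{"dp":{"type":"array","items":{"type":"array","items":{"type":"number","minimum":-1,"maximum":1}}},"rot":{"type":"array","items":{"type":"array","items":{"type":"number","minimum":-1,"maximum":1}}},"claw":{"type":"number"},"newtons":{"type":"number"}},"required":["dp","rot"]}

```bash
mkdir -p pics; cat > h.py <<'E'
import numpy as np, cv2
from rig import bot
from scipy.spatial.transform import Rotation as R
def cam(n):
    m=bot.camera_model(n); K=np.array(m["intrinsics"]); k=m["k1"]
    if n=="wrist":
        s=bot.get_state(); T=np.eye(4); T[:3,:3]=R.from_euler('xyz',s["tool_rot"],degrees=True).as_matrix(); T[:3,3]=s["tcp_pos"]
        E=T@np.array(m["T_tool_cam"])
    else: E=np.array(m["extrinsics"])
    return K,k,E
def ray(c,px):
    K,k,E=c; d=((px[0]-K[0,2])/K[0,0],(px[1]-K[1,2])/K[1,1])
    d=np.array(d); u=d.copy()
    for _ in range(30): u=d/(1+k*(u@u))
    return E[:3,3],E[:3,:3]@np.array([u[0],-u[1],-1])
def at(c,px,z):
    o,d=ray(c,px); return o+d*(z-o[2])/d[2]
def proj(c,P):
    K,k,E=c; p=np.linalg.inv(E)@np.append(P,1); u=np.array([p[0],-p[1]])/-p[2]
    u=u*(1+k*(u@u)); return K[:2,:2]@u+K[:2,2]
def save(n,f):
    im=bot.grab_frame(n); cv2.imwrite(f,im[:,:,::-1]); return im
E
python3 - <<'E'
from h import *
for n in("scene","top"):
    c=cam(n);save(n,f"pics/{n}0.png");print(n,c[2].round(3).tolist(),c[0].round(1).tolist(),c[1])
    for l in "switch_box isolator spare_box warmer basket bail_top tool_mug painted_pot slip_jar green_palette yellow_palette small_bowl".split():
        for r in bot.outline_of(l,n)[:2]:
            print(l,round(r["confidence"],2),np.round(r["location"]),at(c,r["location"],0.07).round(3))
s=bot.get_state();print(s["tcp_pos"],s["tool_rot"],s["time"],s["opening"])
E
```

```text
scene [[0.453, -0.718, 0.528, 1.08], [0.892, 0.359, -0.277, -0.32], [0.01, 0.596, 0.803, 1.056], [0.0, 0.0, 0.0, 1.0]] [[517.5, 0.0, 322.6], [0.0, 517.5, 236.6], [0.0, 0.0, 1.0]] -0.1483767248893613
switch_box 0.97 [162. 329.] [ 0.498 -0.395  0.07 ]
isolator 0.65 [156. 318.] [ 0.465 -0.401  0.07 ]
isolator 0.44 [360. 296.] [0.612 0.02  0.07 ]
spare_box 0.92 [242. 433.] [ 0.775 -0.325  0.07 ]
spare_box 0.88 [355. 305.] [ 0.627 -0.001  0.07 ]
warmer 0.73 [418. 276.] [0.626 0.164 0.07 ]
warmer 0.67 [462. 224.] [0.55  0.343 0.07 ]
basket 0.9 [346. 233.] [0.449 0.075 0.07 ]
bail_top 0.9 [347. 228.] [0.435 0.084 0.07 ]
tool_mug 0.71 [180. 375.] [ 0.614 -0.393  0.07 ]
painted_pot 0.58 [405. 342.] [0.752 0.05  0.07 ]
slip_jar 0.74 [279. 348.] [ 0.648 -0.19   0.07 ]
slip_jar 0.56 [464. 224.] [0.551 0.349 0.07 ]
green_palette 0.74 [166. 256.] [ 0.319 -0.333  0.07 ]
yellow_palette 0.92 [403. 169.] [0.327 0.312 0.07 ]
small_bowl 0.59 [418. 278.] [0.633 0.16  0.07 ]
top [[0.008, 0.994, -0.107, 0.4], [-1.0, 0.006, -0.019, -0.002], [-0.018, 0.107, 0.994, 1.116], [0.0, 0.0, 0.0, 1.0]] [[455.1, 0.0, 
[... 250 characters left out ...]
0.009 0.07 ]
spare_box 0.69 [468. 342.] [ 0.28 -0.32  0.07]
warmer 0.58 [176. 235.] [0.521 0.354 0.07 ]
basket 0.6 [291. 277.] [0.425 0.083 0.07 ]
bail_top 0.9 [290. 277.] [0.425 0.086 0.07 ]
bail_top 0.16 [506. 258.] [ 0.471 -0.412  0.07 ]
tool_mug 0.67 [497. 200.] [ 0.608 -0.398  0.07 ]
tool_mug 0.63 [290. 277.] [0.424 0.085 0.07 ]
painted_pot 0.83 [305. 144.] [0.741 0.054 0.07 ]
green_palette 0.67 [466. 340.] [ 0.285 -0.315  0.07 ]
yellow_palette 0.6 [178. 337.] [0.286 0.341 0.07 ]
small_bowl 0.89 [257. 198.] [0.609 0.166 0.07 ]
small_bowl 0.56 [466. 342.] [ 0.279 -0.315  0.07 ]
[ 0.1323611  -0.50804788  0.40471606] [ 1.79995154e+02 -1.39620698e-04  1.46009487e+01] 1.3 0.08525942343832539
```

View pics/top0.png

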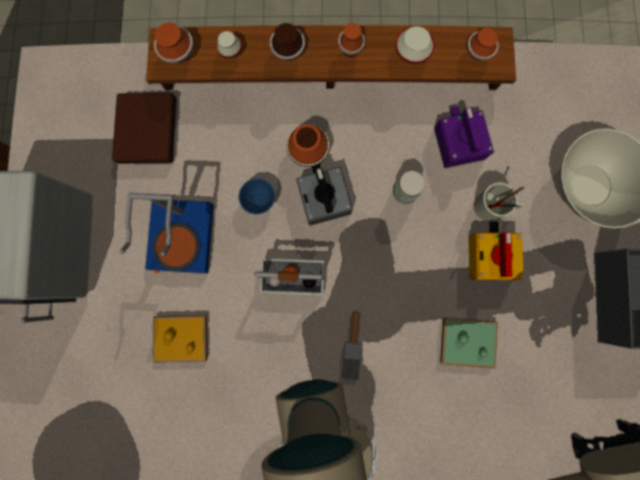

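View pics/scene0.png

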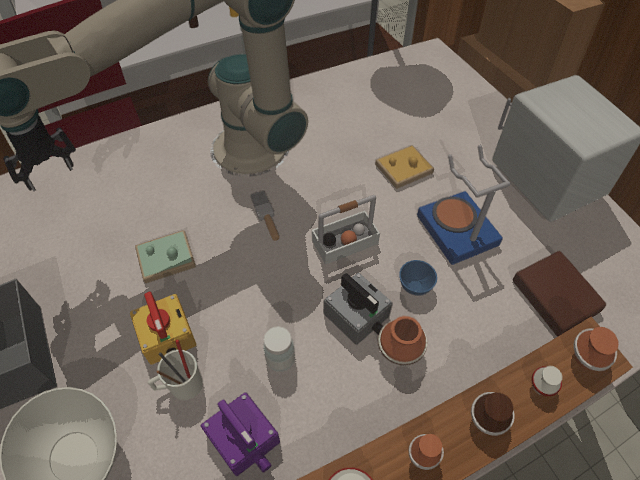

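The top view shows the red handle's yellow box near (497,257), the basket near (290,276), the warmer near (180,235) with its prongs towards the robot, and the grey box near (325,195). The scene view agrees. I'll enlarge the details.

```bash
python3 - <<'E'
from h import *
t=cv2.imread("pics/top0.png");s=cv2.imread("pics/scene0.png")
def cr(im,x,y,w,h): return cv2.resize(im[y:y+h,x:x+w],(400,300),interpolation=cv2.INTER_CUBIC)
a=np.vstack([np.hstack([cr(t,450,215,100,75),cr(t,110,180,120,90)]),np.hstack([cr(t,240,235,100,75),cr(s,400,130,140,105)])])
cv2.imwrite("pics/z.png",cv2.convertScaleAbs(a,alpha=1.3))
E
```

```text
(no output)
```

View pics/z.png

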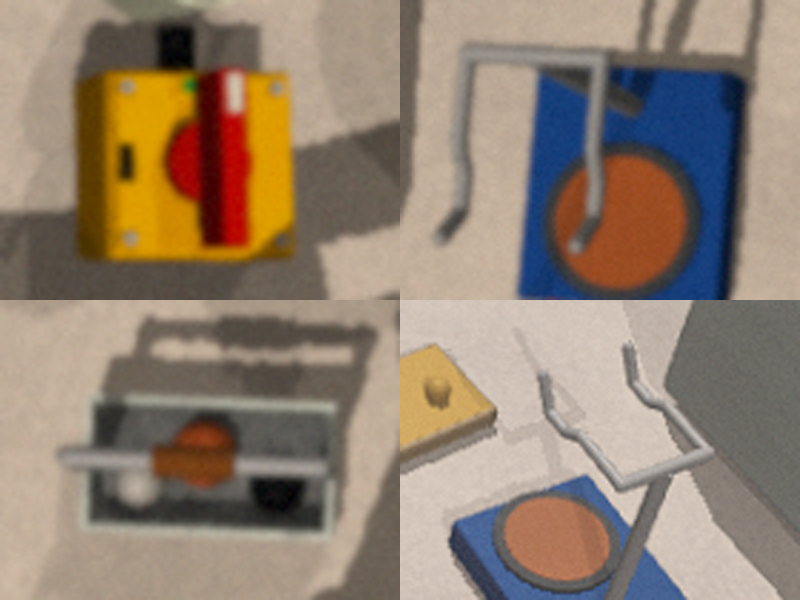

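The composite shows the red handle with its white end at the green mark (towards world +x) and the black mark towards +y. The warmer's prongs point to about world −x, and the basket's handle bar runs roughly along y. Now I'll work out positions.

```bash
python3 - <<'E'
from h import *
c=cam("top"); P=lambda x,y,z:at(c,(x,y),z)[:2]
def z4(pts,ox,oy,s,px,py,z): return np.array([P(ox+(x-px)/s,oy+(y-py)/s,z) for x,y in pts])
b=z4([(128,88),(278,88),(280,240),(130,238)],450,215,4,0,0,.07);print("box screws",b.round(3).tolist(),b.mean(0))
h=z4([(234,70),(232,243)],450,215,4,0,0,.118);print("bar",h.round(3).tolist(),h.mean(0))
w=np.array([P(152,201,.035),P(213.5,201.6,.035),P(208,272,.035),P(147,270,.035)]);print("base",w.round(3).tolist(),w.mean(0))
p=z4([(440,240),(575,248)],110,180,10/3,400,0,.232);print("tips",p.round(3).tolist(),p.mean(0))
q=z4([(465,52),(605,58)],110,180,10/3,400,0,.22);print("cross",q.round(3).tolist(),q.mean(0))
a=z4([(62,457),(325,468),(152,460),(235,461)],240,235,4,0,300,.14);print("bail",a.round(3).tolist())
r=z4([(95,398),(335,405),(328,533),(85,527)],240,235,4,0,300,.045);print("rim",r.round(3).tolist(),r.mean(0))
cs=cam("scene")
t=[at(cs,(400+x/(400/140),130+(y-300)/(400/140)),z)[:2].round(3).tolist() for x,y,z in((143,378,.235),(228,350,.235),(222,485,.22),(310,453,.22))];print("scene tips/cross",t)
for l in("bail_top",):
  print(proj(cs,[*a[2:].mean(0),.14]))
d=bot.outline_of("spare_box","top")
E
```

```text
box screws [[0.52, -0.359], [0.52, -0.447], [0.432, -0.445], [0.433, -0.357]] [ 0.47619627 -0.40193539]
bar [[0.525, -0.402], [0.429, -0.398]] [ 0.4766816 -0.3998646]
base [[0.608, 0.43], [0.607, 0.277], [0.436, 0.285], [0.439, 0.434]] [0.52224537 0.3565933 ]
tips [[0.467, 0.408], [0.463, 0.325]] [0.46488634 0.36624238]
cross [[0.583, 0.404], [0.58, 0.316]] [0.58154228 0.36000509]
bail [[0.428, 0.154], [0.423, 0.012], [0.427, 0.105], [0.427, 0.061]]
rim [[0.466, 0.15], [0.463, 0.008], [0.388, 0.012], [0.39, 0.154]] [0.42673203 0.08097907]
scene tips/cross [[0.47, 0.324], [0.473, 0.408], [0.58, 0.323], [0.584, 0.409]]
[346.12557496 207.26887313]
```

jog_arm(
  dp=[
    [0.382,0.119,0],
    [0.382,0.119,0],
    [0.382,0.119,0],
    [0.382,0.119,0],
    [0.382,0.119,0],
    [0.382,0.119,0],
    [0.382,0.119,0],
    [0.382,0.119,0],
    [0.382,0.119,-0.1],
    [0.382,0.119,-0.2],
    [0.382,0.119,-0.2],
    [0.382,0.119,-0.2],
    [0,0,0],
    [0,0,0],
  ],
  rot=[
    [0,0,-0.0038],
    [0,0,-0.0038],
    [0,0,-0.0038],
    [0,0,-0.0038],
    [0,0,-0.0038],
    [0,0,-0.0038],
    [0,0,-0.0038],
    [0,0,-0.0038],
    [0,0,-0.0038],
    [0,0,-0.0038],
    [0,0,-0.0038],
    [0,0,-0.0038],
    [0,0,0],
    [0,0,0],
  ],
  claw=1,
  newtons=60,
)

```text
time: 2.52
tcp_pos: [0.4772, -0.4002, 0.3504]
tool_rot: [-179.9, 0.1, -1.7]
ft_force: [-1.7, 0.0, 0.3]
opening: 0.0853
gripper_force: 0.0
```

```bash
python3 - <<'E'
from h import *
c=cam("wrist");save("wrist","pics/w1.png")
s=bot.get_state();print(s["tcp_pos"].round(4),s["tool_rot"])
for P in([.476,-.401,.118],[.526,-.403,.118],[.426,-.399,.118]): print(proj(c,P).round(1))
for r in bot.outline_of("isolator","wrist"):
    m=r["region"].astype(np.uint8); print(r["confidence"],r["location"]); 
    k=cv2.minAreaRect(cv2.findNonZero(m)); print(k); print([at(c,p,.118)[:2].round(3).tolist() for p in cv2.boxPoints(k)])
E
```

```text
[ 0.4763 -0.4009  0.3519] [-1.79989515e+02  4.77729189e-02 -1.75534733e+00]
[320.9 269.5]
[322.2 180.5]
[319.8 346.1]
0.98 [313.2, 248.3]
((312.29412841796875, 255.42227172851562), (73.15176391601562, 169.68170166015625), 14.67639446258545)
[[0.439, -0.361], [0.535, -0.391], [0.524, -0.427], [0.425, -0.403]]
```

View pics/w1.png

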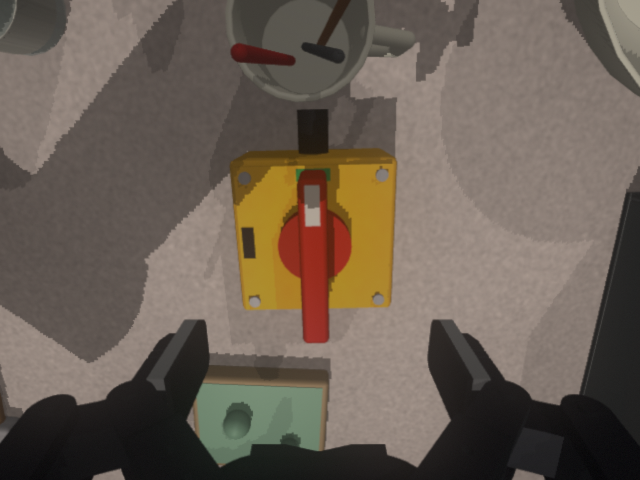

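The wrist view shows the red bar running from (313,172) to (316,342), within a few mm of my estimate, and nothing in the way of the fingers.

jog_arm(
  dp=[
    [0.025,0.04,-0.25],
    [0,0,-0.25],
    [0,0,-0.25],
    [0,0,-0.25],
    [0,0,-0.26],
    [0,0,0],
    [0,0,0],
  ],
  rot=[
    [0,0,0.002],
    [0,0,0],
    [0,0,0],
    [0,0,0],
    [0,0,0],
    [0,0,0],
    [0,0,0],
  ],
)

```text
time: 3.2
tcp_pos: [0.4772, -0.3986, 0.2582]
tool_rot: [-180.0, 0.0, -1.2]
ft_force: [-0.4, 0.1, 0.4]
opening: 0.0854
gripper_force: 0.0
```

jog_arm(
  dp=[
    [0,0,0],
    [0,0,0],
    [0,0,0],
    [0,0,0],
    [0,0,0],
    [0,0,0],
    [0,0,0],
    [0,0,0],
  ],
  rot=[
    [0,0,0],
    [0,0,0],
    [0,0,0],
    [0,0,0],
    [0,0,0],
    [0,0,0],
    [0,0,0],
    [0,0,0],
  ],
  claw=0,
  newtons=50,
)

```text
time: 3.87
tcp_pos: [0.4782, -0.3974, 0.2583]
tool_rot: [-180.0, 0.0, -1.0]
ft_force: [-2.7, 5.5, 4.2]
opening: 0.0155
gripper_force: 49.6
```

jog_arm(
  dp=[
    [0,0,0],
    [0,0,0],
    [0,0,0],
    [0,0,0],
    [0,0,0],
    [0,0,0],
    [0,0,0],
    [0,0,0],
    [0,0,0],
    [0,0,0],
    [0,0,0],
    [0,0,0],
    [0,0,0],
    [0,0,0],
    [0,0,0],
    [0,0,0],
    [0,0,0],
    [0,0,0],
    [0,0,0],
  ],
  rot=[
    [0,0,0.0168],
    [0,0,0.0168],
    [0,0,0.0168],
    [0,0,0.0168],
    [0,0,0.0168],
    [0,0,0.0168],
    [0,0,0.0168],
    [0,0,0.0168],
    [0,0,0.0168],
    [0,0,0.0168],
    [0,0,0.0168],
    [0,0,0.0168],
    [0,0,0.0168],
    [0,0,0.0168],
    [0,0,0.0168],
    [0,0,0],
    [0,0,0],
    [0,0,0],
    [0,0,0],
  ],
)

```text
time: 5.45
tcp_pos: [0.4776, -0.3968, 0.2583]
tool_rot: [-179.8, -0.3, 89.6]
ft_force: [-9.2, 12.8, 10.7]
opening: 0.0156
gripper_force: 50.2
```

```bash
python3 - <<'E'
from h import *
s=bot.get_state();print(s["moment"],s["joints"])
E
```

```text
[ 1.80432331  1.41490099 -0.1384884 ] [-4.31338688e+01  2.34664118e+01  7.34040254e+01  4.76470795e-02
  8.34488486e+01 -4.27842352e+01]
```

jog_arm(
  dp=[
    [0,0,0],
    [0,0,0],
    [0,0,0],
  ],
  rot=[
    [0,0,0.005],
    [0,0,0],
    [0,0,0],
  ],
)

```text
time: 5.7
tcp_pos: [0.4775, -0.3969, 0.2583]
tool_rot: [-179.8, -0.3, 91.3]
ft_force: [-9.5, 11.5, 10.1]
opening: 0.0155
gripper_force: 55.3
```

jog_arm(
  dp=[
    [0,0,0],
    [0,0,0],
    [0,0,0],
    [0,0,0],
    [0,0,0.25],
    [0,0,0.5],
    [0,0,0.5],
    [0,0,0.5],
    [0,0,0.3],
    [0,0,0],
  ],
  rot=[
    [0,0,0],
    [0,0,0],
    [0,0,0],
    [0,0,0],
    [0,0,0],
    [0,0,0],
    [0,0,0],
    [0,0,0],
    [0,0,0],
    [0,0,0],
  ],
  claw=1,
)

```text
time: 6.53
tcp_pos: [0.4779, -0.3979, 0.419]
tool_rot: [179.5, 0.5, 91.4]
ft_force: [0.2, 0.5, 0.5]
opening: 0.0854
gripper_force: 0.0
```

```bash
python3 - <<'E'
from h import *
s=bot.get_state();print(s["tcp_pos"].round(4),s["tool_rot"],s["moment"])
c=cam("wrist");im=save("wrist","pics/w2.png")
hsv=cv2.cvtColor(im,cv2.COLOR_RGB2HSV)
for r in bot.outline_of("isolator","wrist")[:1]: print(r["confidence"],r["location"])
E
```

```text
[ 0.4779 -0.3979  0.419 ] [179.51847852   0.47501118  91.41931665] [ 0.01413521 -0.01043349 -0.01251586]
0.9 [316.6, 220.5]
```

View pics/w2.png

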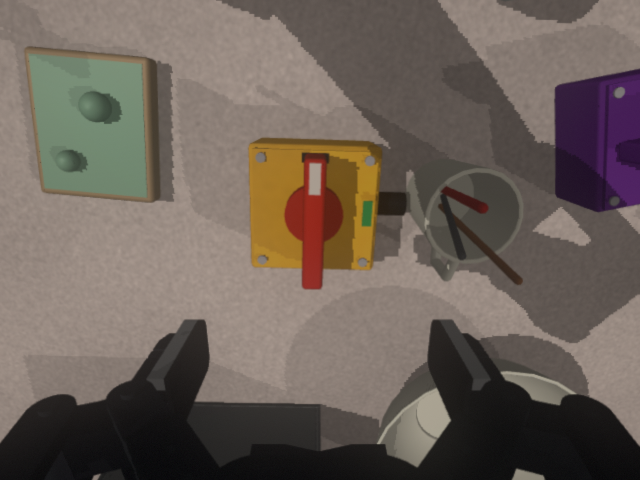

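The red handle points to the black mark, so it is off. Next is the basket.

jog_arm(
  dp=[
    [-0.049,0.458,0],
    [-0.049,0.458,0],
    [-0.049,0.458,0],
    [-0.049,0.458,0],
    [-0.049,0.458,0],
    [-0.049,0.458,0],
    [-0.049,0.458,0],
    [-0.049,0.458,0],
    [-0.049,0.458,0],
    [-0.049,0.458,0],
    [-0.049,0.458,0],
    [-0.049,0.458,0],
    [-0.049,0.458,0],
    [-0.049,0.458,0],
    [0,0,0],
    [0,0,0],
    [0,0,0],
  ],
  rot=[
    [0,0,-0.0006],
    [0,0,-0.0006],
    [0,0,-0.0006],
    [0,0,-0.0006],
    [0,0,-0.0006],
    [0,0,-0.0006],
    [0,0,-0.0006],
    [0,0,-0.0006],
    [0,0,-0.0006],
    [0,0,-0.0006],
    [0,0,-0.0006],
    [0,0,-0.0006],
    [0,0,-0.0006],
    [0,0,-0.0006],
    [0,0,0],
    [0,0,0],
    [0,0,0],
  ],
)

```text
time: 8.05
tcp_pos: [0.4266, 0.0827, 0.41]
tool_rot: [-179.9, 0.0, 88.4]
ft_force: [-0.1, 0.0, 0.4]
opening: 0.0851
gripper_force: 0.0
```

```bash
python3 - <<'E'
from h import *
s=bot.get_state();print(s["tcp_pos"].round(4),s["tool_rot"])
c=cam("wrist");im=save("wrist","pics/w3.png")
for y in(-68,-22,0,22,68): print(y,proj(c,[.427+.026*y/1000,.083+y/1000,.14]).round(1))
E
```

```text
[0.4266 0.0827 0.41  ] [-1.79863843e+02  4.32647937e-02  8.84191391e+01]
-68 [319.4 336.4]
-22 [319.3 276.9]
0 [319.3 245.9]
22 [319.3 213.1]
68 [319.3 138.3]
```

View pics/w3.png

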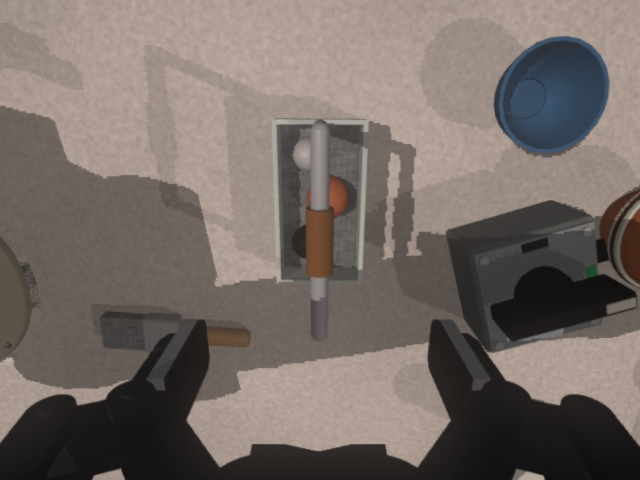

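The bar and sleeve, at columns 306–332 and rows 207–276, lie where predicted. I'll go down and grip.

jog_arm(
  dp=[
    [0,0.02,-0.3],
    [0,0,-0.3],
    [0,0,-0.3],
    [0,0,-0.3],
    [0,0,-0.3],
    [0,0,-0.04],
    [0,0,0],
    [0,0,0],
  ],
  rot=[
    [0,0,0],
    [0,0,0],
    [0,0,0],
    [0,0,0],
    [0,0,0],
    [0,0,0],
    [0,0,0],
    [0,0,0],
  ],
)

```text
time: 8.77
tcp_pos: [0.427, 0.0838, 0.297]
tool_rot: [179.9, -0.0, 88.3]
ft_force: [-0.3, -0.4, 0.3]
opening: 0.0849
gripper_force: 0.0
```

jog_arm(
  dp=[
    [0,0,0],
    [0,0,0],
    [0,0,0],
    [0,0,0],
    [0,0,0],
    [0,0,0],
    [0,0,0],
    [0,0,0],
  ],
  rot=[
    [0,0,0],
    [0,0,0],
    [0,0,0],
    [0,0,0],
    [0,0,0],
    [0,0,0],
    [0,0,0],
    [0,0,0],
  ],
  claw=0,
  newtons=50,
)

```text
time: 9.43
tcp_pos: [0.4267, 0.0845, 0.2964]
tool_rot: [179.9, -0.0, 88.4]
ft_force: [1.3, 0.3, 1.9]
opening: 0.0159
gripper_force: 48.8
```

jog_arm(
  dp=[
    [0,0,0.15],
    [0,0,0.25],
    [0,0,0.25],
    [0,0,0.25],
    [0,0,0.25],
    [0,0,0.25],
    [0,0,0.15],
    [0,0,0.1],
    [0,0,0],
    [0,0,0],
  ],
  rot=[
    [0,0,0],
    [0,0,0],
    [0,0,0],
    [0,0,0],
    [0,0,0],
    [0,0,0],
    [0,0,0],
    [0,0,0],
    [0,0,0],
    [0,0,0],
  ],
)

```text
time: 10.27
tcp_pos: [0.4266, 0.0845, 0.4191]
tool_rot: [-180.0, 0.0, 88.4]
ft_force: [-0.9, 0.5, -3.1]
opening: 0.017
gripper_force: 49.2
```

jog_arm(
  dp=[
    [-0.02,0.12,0],
    [-0.02,0.25,0],
    [-0.03,0.3,0],
    [-0.03,0.3,0],
    [-0.03,0.3,0],
    [-0.03,0.3,0],
    [-0.03,0.3,0],
    [-0.03,0.3,0],
    [-0.03,0.3,0],
    [-0.03,0.3,0],
    [-0.03,0.3,0],
    [-0.03,0.3,0],
    [-0.03,0.2,0],
    [-0.02,0.14,0],
    [0,0,0],
    [0,0,0],
    [0,0,0],
  ],
  rot=[
    [0,0,0],
    [0,0,-0.0005],
    [0,0,-0.0005],
    [0,0,-0.0005],
    [0,0,-0.0005],
    [0,0,-0.0005],
    [0,0,0],
    [0,0,0],
    [0,0,0],
    [0,0,0],
    [0,0,0],
    [0,0,0],
    [0,0,0],
    [0,0,0],
    [0,0,0],
    [0,0,0],
    [0,0,0],
  ],
)

```text
time: 11.68
tcp_pos: [0.3974, 0.3622, 0.4194]
tool_rot: [-180.0, 0.0, 87.5]
ft_force: [-0.4, 0.3, -2.5]
opening: 0.0164
gripper_force: 49.1
```

```bash
python3 - <<'E'
from h import *
s=bot.get_state();print(s["tcp_pos"].round(4),s["tool_rot"],s["ft_force"],s["opening"])
t=save("top","pics/t4.png");sc=save("scene","pics/s4.png");w=save("wrist","pics/w4.png")
ct,cs,cw=cam("top"),cam("scene"),cam("wrist")
a=R.from_euler('z',-2.5,degrees=True).as_matrix()
S=np.array([.497,.363,0])
for n,im,c in(("t",t,ct),("s",sc,cs),("w",w,cw)):
    for p in[(-30,42,232),(-30,-42,232),(85,42,220),(85,-42,220),(0,42,208),(0,-42,208)]:
        q=proj(c,S+a@np.array(p)/1000); cv2.circle(im,tuple(int(v) for v in q),1,(0,255,0),-1)
def cr(im,x,y,w,h): return cv2.resize(im[y:y+h,x:x+w],(400,300),interpolation=cv2.INTER_CUBIC)
o=np.vstack([np.hstack([cr(t,90,170,160,120),cr(sc,380,100,180,135)]),np.hstack([cr(w,0,0,640,480),cr(sc,280,50,320,240)])])
cv2.imwrite("pics/z4.png",cv2.convertScaleAbs(o[:,:,::-1],alpha=1.3))
E
```

```text
[0.3974 0.3622 0.4194] [-1.79981200e+02  4.85373104e-02  8.74685431e+01] [-0.40776877  0.25094838 -2.46983267] 0.01643047420410567
```

View pics/z4.png

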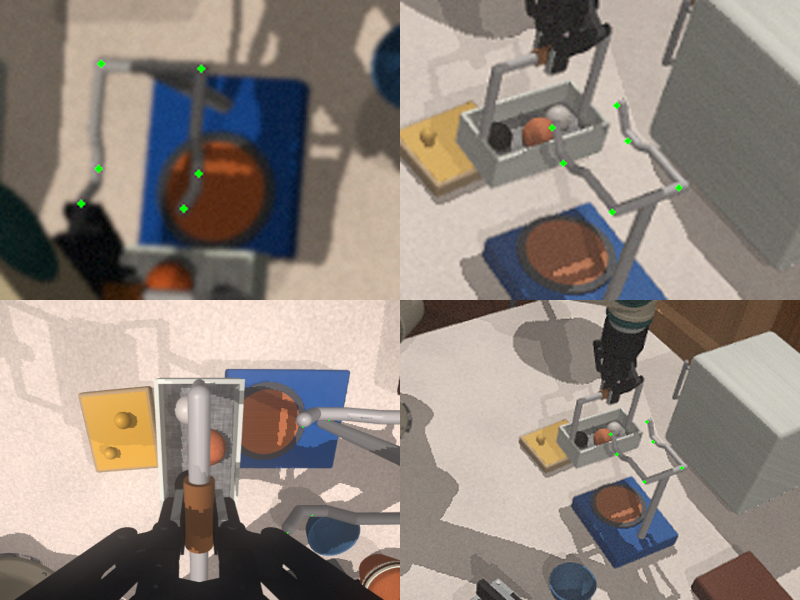

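The overlay of predicted hook points fits in all views, with tips at about (82,204) and (184,208) in the first panel, and the basket hangs level. I'll move in and lower it.

jog_arm(
  dp=[
    [0.06,0,0],
    [0.12,0.01,0],
    [0.16,0,0],
    [0.18,0,0],
    [0.18,0,0],
    [0.18,0,0],
    [0.18,0,0],
    [0.14,0,0],
    [0.09,0,0],
    [0.05,0,0],
    [0,0,0],
    [0,0,0],
    [0,0,0],
  ],
  rot=[
    [0,0,0],
    [0,0,0],
    [0,0,0],
    [0,0,0],
    [0,0,0],
    [0,0,0],
    [0,0,0],
    [0,0,0],
    [0,0,0],
    [0,0,0],
    [0,0,0],
    [0,0,0],
    [0,0,0],
  ],
)

```text
time: 12.92
tcp_pos: [0.4975, 0.3635, 0.4198]
tool_rot: [180.0, -0.0, 87.5]
ft_force: [-0.0, 0.4, -2.4]
opening: 0.0165
gripper_force: 49.1
```

jog_arm(
  dp=[
    [0,0,-0.08],
    [0,0,-0.1],
    [0,0,-0.1],
    [0,0,-0.1],
    [0,0,-0.08],
    [0,0,-0.06],
    [0,0,-0.04],
    [0,0,0],
    [0,0,0],
  ],
  rot=[
    [0,0,0],
    [0,0,0],
    [0,0,0],
    [0,0,0],
    [0,0,0],
    [0,0,0],
    [0,0,0],
    [0,0,0],
    [0,0,0],
  ],
)

```text
time: 13.67
tcp_pos: [0.4978, 0.3635, 0.3778]
tool_rot: [180.0, -0.0, 87.5]
ft_force: [0.2, 0.3, -1.3]
opening: 0.0166
gripper_force: 49.1
```

```bash
python3 - <<'E'
from h import *
t=save("top","pics/t5.png");sc=save("scene","pics/s5.png");w=save("wrist","pics/w5.png")
def cr(im,x,y,w,h): return cv2.resize(im[y:y+h,x:x+w],(400,300),interpolation=cv2.INTER_CUBIC)
o=np.vstack([np.hstack([cr(t,90,170,160,120),cr(sc,400,120,120,90)]),np.hstack([cr(w,0,0,640,480),cr(w,240,200,240,180)])])
cv2.imwrite("pics/z5.png",cv2.convertScaleAbs(o[:,:,::-1],alpha=1.3))
E
```

```text
(no output)
```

View pics/z5.png

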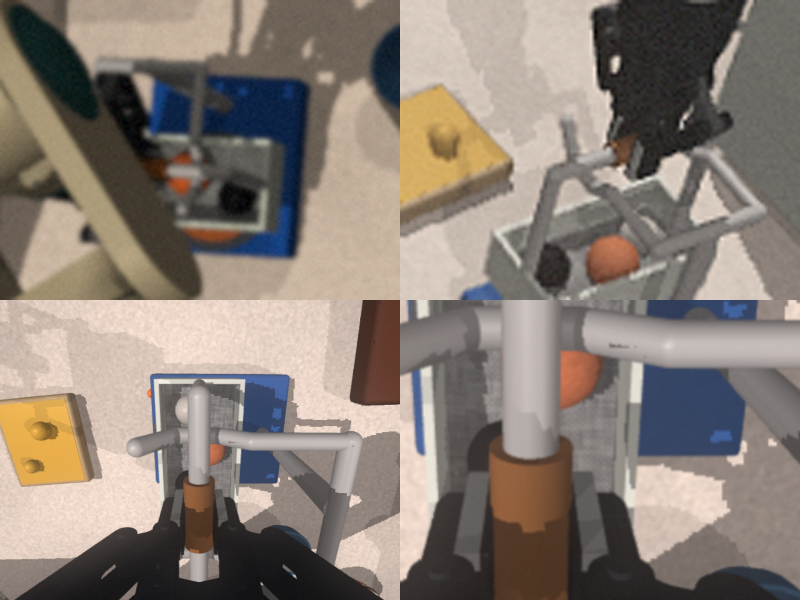

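The bar lies over the troughs of both prongs, with the sleeve between them. I'll lower a little more.

jog_arm(
  dp=[
    [0,0,-0.03],
    [0,0,-0.02],
    [0,0,0],
    [0,0,0],
  ],
  rot=[
    [0,0,0],
    [0,0,0],
    [0,0,0],
    [0,0,0],
  ],
)

```text
time: 14.15
tcp_pos: [0.4978, 0.3634, 0.3751]
tool_rot: [179.9, -0.1, 87.5]
ft_force: [-0.8, -0.2, 3.8]
opening: 0.0163
gripper_force: 49.7
```

jog_arm(
  dp=[
    [0,0,0],
    [0,0,0],
    [0,0,0],
    [0,0,0],
    [0,0,0],
    [0,0,0],
    [0,0,0],
  ],
  rot=[
    [0,0,0],
    [0,0,0],
    [0,0,0],
    [0,0,0],
    [0,0,0],
    [0,0,0],
    [0,0,0],
  ],
  claw=1,
)

```text
time: 14.73
tcp_pos: [0.4978, 0.3634, 0.3739]
tool_rot: [180.0, 0.0, 87.5]
ft_force: [-0.7, 0.3, 0.2]
opening: 0.0854
gripper_force: 0.0
```

jog_arm(
  dp=[
    [0,0,0.1],
    [0,0,0.2],
    [0,0,0.3],
    [0,0,0.3],
    [0,0,0.2],
    [0,0,0],
    [0,0,0],
  ],
  rot=[
    [0,0,0],
    [0,0,0],
    [0,0,0],
    [0,0,0],
    [0,0,0],
    [0,0,0],
    [0,0,0],
  ],
)

```text
time: 15.32
tcp_pos: [0.4978, 0.3634, 0.4574]
tool_rot: [179.9, -0.1, 87.5]
ft_force: [0.3, -0.1, 0.0]
opening: 0.0855
gripper_force: 0.0
```

```bash
python3 - <<'E'
from h import *
t=save("top","pics/t6.png");sc=save("scene","pics/s6.png");w=save("wrist","pics/w6.png")
def cr(im,x,y,w,h): return cv2.resize(im[y:y+h,x:x+w],(400,300),interpolation=cv2.INTER_CUBIC)
o=np.hstack([cr(sc,380,120,160,120),cr(w,0,0,640,480)])
cv2.imwrite("pics/z6.png",cv2.convertScaleAbs(o[:,:,::-1],alpha=1.3))
E
```

```text
(no output)
```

View pics/z6.png

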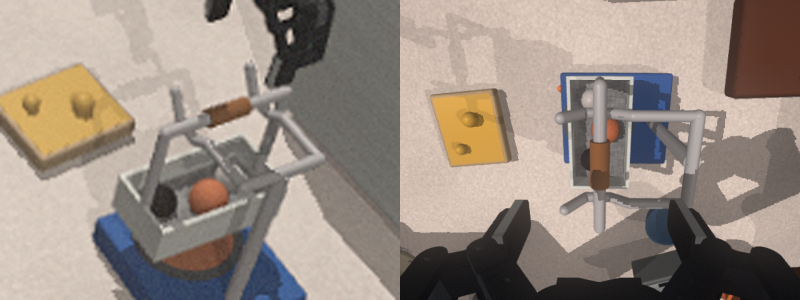

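The basket hangs level on both prongs with the sleeve midway between them, and the gripper is clear. Back to the red handle.

jog_arm(
  dp=[
    [-0.013,-0.3,0],
    [-0.013,-0.5,0],
    [-0.013,-0.52,0],
    [-0.013,-0.52,0],
    [-0.013,-0.52,0],
    [-0.013,-0.52,0],
    [-0.013,-0.52,0],
    [-0.013,-0.52,0],
    [-0.013,-0.52,0],
    [-0.013,-0.52,0],
    [-0.013,-0.52,0],
    [-0.013,-0.52,0],
    [-0.013,-0.52,0],
    [-0.013,-0.52,0],
    [-0.013,-0.52,0],
    [-0.013,-0.52,0],
    [-0.013,-0.52,0],
    [-0.013,-0.52,0],
    [-0.013,-0.52,0],
    [-0.013,-0.52,0],
  ],
  rot=[
    [0,0,0.0003],
    [0,0,0.0003],
    [0,0,0.0003],
    [0,0,0.0003],
    [0,0,0.0003],
    [0,0,0.0003],
    [0,0,0.0003],
    [0,0,0.0003],
    [0,0,0.0003],
    [0,0,0.0003],
    [0,0,0.0003],
    [0,0,0.0003],
    [0,0,0.0003],
    [0,0,0.0003],
    [0,0,0.0003],
    [0,0,0.0003],
    [0,0,0.0003],
    [0,0,0.0003],
    [0,0,0.0003],
    [0,0,0.0003],
  ],
)

```text
time: 17.13
tcp_pos: [0.4779, -0.4005, 0.4549]
tool_rot: [-179.9, -0.1, 89.7]
ft_force: [1.4, 0.2, 0.4]
opening: 0.0852
gripper_force: 0.0
```

jog_arm(
  dp=[
    [0,0,-0.1],
    [0,0,0],
    [0,0,0],
  ],
  rot=[
    [0,0,0],
    [0,0,0],
    [0,0,0],
  ],
)

```text
time: 17.38
tcp_pos: [0.4784, -0.3984, 0.4472]
tool_rot: [-179.9, -0.1, 89.7]
ft_force: [-0.0, -0.3, 0.8]
opening: 0.0855
gripper_force: 0.0
```

jog_arm(
  dp=[
    [-0.013,0.027,-0.45],
    [0,0,-0.45],
    [0,0,-0.45],
    [0,0,-0.45],
    [0,0,-0.4],
    [0,0,-0.32],
    [0,0,0],
    [0,0,0],
  ],
  rot=[
    [0,0,0],
    [0,0,0],
    [0,0,0],
    [0,0,0],
    [0,0,0],
    [0,0,0],
    [0,0,0],
    [0,0,0],
  ],
)

```text
time: 18.05
tcp_pos: [0.4777, -0.3952, 0.26]
tool_rot: [-179.9, -0.1, 89.8]
ft_force: [0.2, 0.2, 0.6]
opening: 0.0853
gripper_force: 0.0
```

jog_arm(
  dp=[
    [0,0,0],
    [0,0,0],
    [0,0,0],
    [0,0,0],
    [0,0,0],
    [0,0,0],
    [0,0,0],
    [0,0,0],
  ],
  rot=[
    [0,0,0],
    [0,0,0],
    [0,0,0],
    [0,0,0],
    [0,0,0],
    [0,0,0],
    [0,0,0],
    [0,0,0],
  ],
  claw=0,
)

```text
time: 18.72
tcp_pos: [0.4771, -0.3967, 0.2607]
tool_rot: [-180.0, 0.0, 89.6]
ft_force: [-4.6, 1.6, 5.7]
opening: 0.0153
gripper_force: 49.6
```

jog_arm(
  dp=[
    [0,0,0],
    [0,0,0],
    [0,0,0],
    [0,0,0],
    [0,0,0],
    [0,0,0],
    [0,0,0],
    [0,0,0],
    [0,0,0],
    [0,0,0],
    [0,0,0],
    [0,0,0],
    [0,0,0],
    [0,0,0],
    [0,0,0],
    [0,0,0],
    [0,0,0],
    [0,0,0],
    [0,0,0],
  ],
  rot=[
    [0,0,-0.0172],
    [0,0,-0.0172],
    [0,0,-0.0172],
    [0,0,-0.0172],
    [0,0,-0.0172],
    [0,0,-0.0172],
    [0,0,-0.0172],
    [0,0,-0.0172],
    [0,0,-0.0172],
    [0,0,-0.0172],
    [0,0,-0.0172],
    [0,0,-0.0172],
    [0,0,-0.0172],
    [0,0,-0.0172],
    [0,0,-0.0172],
    [0,0,0],
    [0,0,0],
    [0,0,0],
    [0,0,0],
  ],
)

```text
time: 20.3
tcp_pos: [0.4775, -0.3968, 0.2608]
tool_rot: [179.9, -0.1, -3.1]
ft_force: [-0.2, -3.1, 5.1]
opening: 0.0153
gripper_force: 63.3
```

jog_arm(
  dp=[
    [0,0,0],
    [0,0,0],
    [0,0,0],
    [0,0,0],
    [0,0,0],
    [0,0,0.25],
    [0,0,0.5],
    [0,0,0.5],
    [0,0,0.4],
    [0,0,0.2],
    [0,0,0],
    [0,0,0],
    [0,0,0],
  ],
  rot=[
    [0,0,0],
    [0,0,0],
    [0,0,0],
    [0,0,0],
    [0,0,0],
    [0,0,0],
    [0,0,0],
    [0,0,0],
    [0,0,0],
    [0,0,0],
    [0,0,0],
    [0,0,0],
    [0,0,0],
  ],
  claw=1,
)

```text
time: 21.38
tcp_pos: [0.4773, -0.3965, 0.3966]
tool_rot: [-179.9, 0.1, -3.2]
ft_force: [1.2, 0.1, -0.3]
opening: 0.0855
gripper_force: 0.0
```

```bash
python3 - <<'E'
from h import *
sc=save("scene","pics/s7.png");w=save("wrist","pics/w7.png")
def cr(im,x,y,w,h): return cv2.resize(im[y:y+h,x:x+w],(400,300),interpolation=cv2.INTER_CUBIC)
o=np.hstack([cr(sc,280,120,280,210),cr(w,120,60,400,300)])
cv2.imwrite("pics/z7.png",cv2.convertScaleAbs(o[:,:,::-1],alpha=1.3))
E
```

```text
(no output)
```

View pics/z7.png

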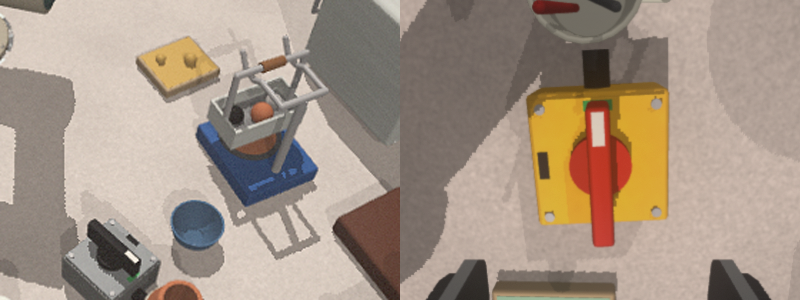

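The red handle's white end is back at the green mark, the basket hangs on both prongs, and the black handle is still on.

```bash
python3 -c "
from rig import bot
print(bot.job_done())"
```

```text
the job is handed in; nothing more can be done
None
```

The job is handed in, with no verdict returned: the last pictures show the basket hanging level on both prongs, the red handle back on after being off for the hang, and the black handle still on.

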